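# Pin the paper roll in its stand

### The job

The spindle for the paper-roll stand lies in the craft box, under the lift-out tray. Lift the tray out by its handle, keeping it level, set it down gently on the clear table and let go; then take the spindle by its square wooden grip and slide it from the left through the stand's left bushing, the roll's core and the right bushing, until its stop collar comes up against the left bushing. Finish while still holding the grip there, so that I can screw the nut onto the threaded end, and leave the roll in its stand and the can, mug and scissors where they are.

Things in the scene. Friction and masses are not known exactly. Their poses are not given: they have to be found in the camera images.
- stand: Fixed plywood roll stand. Origin: centre of its underside, on the table; z up; y is the axis of the roll and bushings, +y its left side seen from the robot. Base 170 (x) by 180 (y) by 15 mm. Cheeks 110 wide, 12 thick, 155 high, centred at y = +60 and -60, each with a white bushing at x = 0, 125 mm high. The table is clear for 250 mm beyond the stand's right-hand (-y) edge.
- left_mouth (a point): Centre of the left bushing's mouth, 125 mm above the table, at y = +78 mm of the stand; axes as the stand's. The spindle goes in here, towards -y. The mouth is 28 mm wide and narrows over 8 mm to a 16 mm bore that ends at y = +51.
- right_end (a point): Centre of the right bushing's outer end, 125 mm above the table, at y = -73 mm of the stand, 151 mm from the left mouth; axes as the stand's. This bushing too has a 28 mm mouth facing left, at y = -46, then a 16 mm bore.
- roll: Loose roll of brown kraft paper, 150 mm across, 90 long, 1.1 kg, resting on two rollers between the stand's cheeks. Origin: its centre, 125 mm above the table, in line with the bushings; its y lies along its core, a 38 mm bore.
- craft_box: Fixed, open, grey plastic box, outside 180 (x) by 300 (y) by 80 mm high, walls and floor 5 mm. Origin: centre of its underside, z up. Two cross walls, 55 high, 6 thick, at y = +15 and -95 mm, have 15 mm notches, open at the top, at x = 0: the spindle lies level in them, axis 40 mm above the table.
- tray: White lift-out tray, 200 to 360 g, 160 (x) by 130 (y) by 32 mm high. Origin: centre of its underside, z up. Side lips, 18 mm above the underside, make it 190 wide in x and hang on the box's long rims, with 5 mm of play to each side; its underside is then 62 mm above the table, above the spindle's grip. Its handle stands up in the middle.
- tray_grip (a point): Centre of the tray's handle bar, 66 mm above the tray's underside; axes as the tray's. The bar is 16 mm wide (x), 14 high and 102 long (y), open below between two end posts 80 mm apart.
- spindle_grip (a point): Centre of the spindle's wooden grip, a square bar 22 by 22 mm, 75 long along y. The spindle (110 g) is straight: grip, stop collar (36 mm across, 5 thick), then a 12 mm shank to the tip, 217.5 mm from this point towards -y. At the start it lies in the box, axis 40 mm above the table, x and y as the box's, z up.
- spindle_collar (a point): On the spindle's axis, in the face of the stop collar that looks to the tip: 42.5 mm from the grip's centre, 175 mm from the tip; axes as the grip's.
- spindle_tip (a point): Rounded end of the spindle, on its axis; axes as the grip's. With the collar against the left bushing the tip stands 24 mm out of the right one.
- can: Plain metal drinks can, 66 mm across, 115 high, loose, on the table beyond the stand and box. Origin: centre of its underside.
- mug: White mug, 82 mm across, 95 high, loose, on the table beyond the stand and box. Origin: centre of its underside.
- scissors: Black-handled scissors lying flat, about 180 mm long, 10 thick, loose, beyond the stand and box. Origin: near the pivot, on the table.
Things that resemble listed ones, but are neither listed nor needed, are in the scene too. Leave any pink or purple look-alike of the roll alone.

How it is judged:
On the way, in this order (a step that is already met when the one before it is completed fails the run):
1. the tray stands upright on the table, let go, with the spindle still in the box (height (world z) of tray_grip below 0.072 m and angle between tray_grip's own z axis and vertical below 0.1 rad and contact force between the fingers and tray below 0.3 N and height (world z) of spindle_collar below 0.055 m), for 0.2 s.
2. the spindle is through the left bushing, its tip inside the roll's core (y of spindle_tip in the frame of stand between -0.045 and 0.045 m and x of spindle_tip in the frame of stand between -0.018 and 0.018 m and z of spindle_tip in the frame of stand between 0.107 and 0.143 m and y of spindle_collar in the frame of stand above 0.1 m).
At the end, for the whole second after the job is handed in: The spindle, at rest, spans both bushings and the roll's core: collar within 9 mm of the left bushing, tip out beyond the right one, the gripper still holding it by its grip; the tray stands upright on the table, let go; the roll is on its rollers, within 20 mm of its place (y of spindle_collar in the frame of stand below 0.087 m and y of spindle_tip in the frame of stand below -0.085 m and distance between spindle_tip and right_end below 0.03 m and distance between spindle_collar and left_mouth below 0.012 m and angle between the y axis of spindle_grip and the y axis of stand, either way round below 0.06 rad and contact force between the fingers and spindle above 2 N and distance between the grasp point and spindle_grip below 0.05 m and linear speed of spindle below 0.02 m/s and distance between roll and stand between 0.115 and 0.14 m and horizontal distance between roll and stand below 0.02 m and height (world z) of tray_grip below 0.072 m and angle between tray_grip's own z axis and vertical below 0.1 rad and contact force between anything else and tray above 0.2 N and contact force between the fingers and tray below 0.3 N); the arm keeps its last pose, push and grip.
It fails at once if the tray is tipped by more than 30 degrees (angle between tray_grip's own z axis and vertical above 0.52 rad).
It fails at once if the tray is dropped onto the table (let fall more than about 25 mm) (linear speed of tray above 0.7 m/s and height (world z) of tray_grip below 0.1 m and contact force between the fingers and tray below 0.3 N).
It fails at once if the can is moved by more than 30 mm (distance of can from where it was at the start of the episode above 0.03 m).
It fails at once if the mug is moved by more than 30 mm (distance of mug from where it was at the start of the episode above 0.03 m).
It fails at once if the scissors are moved by more than 30 mm (distance of scissors from where it was at the start of the episode above 0.03 m).
It also fails if it takes over 72 s, if anything falls off the work surface, if the arm or the gripper's body presses on something with over 40 N, if the wrist force passes 120 N, or if a joint passes its speed limit or range.

### The arm

A 6-joint arm with a two-finger parallel gripper is mounted at the origin on the work surface. World frame = base frame: x ahead of the robot, y to its left, z up, the work surface at z = 0. Lengths are in m, angles in rad, forces in N, time in s.
With the tool pointing down it reaches from about 0.35 to 0.8 m from the base axis. Payload 7.3 kg.
Tool frame: the origin (TCP) lies between the finger pads; the fingertips stand 25 mm ahead of it and the grasp point (between the pads) lies 6 mm ahead of it (r.tip_extent is the distance from the TCP to the fingertips, in m); z points along the fingers, y is the direction in which the jaws open and shut (so a half turn about z gives the same grasp; the last joint's range is limited). The gripper opens to 85 mm and grips with 20 to 120 N. Pads are 22 mm wide; open, the fingers measure 114 mm over their backs; the gripper's body (76 mm by 85 mm) begins 54 mm behind the grasp point. The pads swing forward as they close: fully open they stand 13 mm farther back than shut.
Start: joints at [-1.256, 0.342, 1.524, -0, 1.275, -0.146], TCP at [0.233, -0.47, 0.256] pointing down, gripper open.
Joint ranges: [-2.53, 2.53], [-0.77, 2.02], [0.04, 2.7], [-1, 4.14], [0.28, 2.66], [-3.11, 3.11]. Speed limits (rad/s): [2.57, 2.57, 3.14, 3.14, 3.14, 3.14].

### API

Orientations are given as a unit quaternion [x, y, z, w].
In Python, from workcell import r, command_gripper, optics gives the robot as it stands. The module is installed in compiled form; this text tells all that it offers. Calls block until the motion is done:
- r.reach(position, orientation): joint-space move of the TCP to a pose.
- r.move_straight(position, orientation=None, speed=0.15, max_force=None): straight line of the TCP; orientation=None keeps the orientation; speed is the mean speed in m/s. With max_force (N) it stops when the force on the tool has changed by that much, and returns True; else False.
- r.movej(angles): joint-space move.
- command_gripper(opening, force=None): finger opening in m; force is the grip in N (None keeps the last); returns when the fingers have stopped.
- r.hold(seconds).
- r.solve_ik(position, orientation): joint angles nearest the present ones, or None.
- r.read_state(): the state.
- optics.get_image(name): name is "scene" or "side" or "wrist"; returns (picture, depth): 420x560x3 uint8, red, green, blue; 420x560 float32, m along the optical axis (not along the pixel's ray), 0 where there is no reading.
- optics.camera_model(name): a dict with "K" (3x3 intrinsics, pixels), "R" (3x3) and "t" (3): a world point X has camera coordinates R X + t; the wrist camera has in their place "tool_from_camera" (4x4, takes a point from camera to tool coordinates, whose origin is the TCP and whose axes are the flange's). Camera axes: x right, y down, z forward; pixel columns grow to the right and rows downward; lengths in m; the calibration is good to about 2 mm. A picture is of the moment at which its call begins: read the wrist's pose just before it. camera_model takes no time and is no camera call.
A pose or a line that the arm cannot do raises r.PlanningError and nothing moves.
- r.finish_job(): hands the job in, once; it reports no verdict.
The state is a dict: "time_s": time; "joint_positions": joint angles; "dq": joint speeds; "tau": joint torques, N m; "eef_pos": TCP position; "eef_rot": TCP orientation; "contact_force": force on the tool from outside, world axes, zero at the start; "torque": the same for the moment, N m; "grip_width": finger opening in m.
Only numpy, scipy, OpenCV 4.12 (cv2) and the standard library are available. Lean on these libraries where they do the work, as an engineer would, in place of code of your own. Each camera call takes 0.05 s, during which the arm holds its last target. There are 200 camera calls.

## Working session

There is one attempt and no reset: what is moved stays moved. The work goes in short steps, each a Python script; the robot and the scene stay as the last script left them, time stands still between calls to the robot, and variables do not carry over. Pictures are saved under pics/ and viewed, about 8 in all and at most 12, crops included, and the job is handed in when it is done.

```bash
mkdir -p pics
cat > h.py <<'E'
import numpy as np, cv2
from workcell import r, command_gripper, optics
from scipy.spatial.transform import Rotation as Rt
def save(n,fn):
    p,d=optics.get_image(n); np.savez(f'pics/{fn}.npz',p=p,d=d)
    cv2.imwrite(f'pics/{fn}.png',p[:,:,::-1]); return p,d
def cloud(name,d,st=None):
    m=optics.camera_model(name);K=np.array(m['K']);h,w=d.shape
    u,v=np.meshgrid(np.arange(w),np.arange(h))
    C=np.stack([(u-K[0,2])/K[0,0]*d,(v-K[1,2])/K[1,1]*d,d],-1)
    if 'R' in m: return (C-np.array(m['t']))@np.array(m['R'])
    T=np.array(m['tool_from_camera']); P=C@T[:3,:3].T+T[:3,3]
    return P@Rt.from_quat(st['eef_rot']).as_matrix().T+np.array(st['eef_pos'])
E
python3 - <<'E'
from h import *
s=r.read_state();print(s)
a,_=save('scene','s0');b,_=save('side','d0')
cv2.imwrite('pics/both.png',cv2.resize(np.vstack([a,b])[:,:,::-1],None,fx=.7,fy=.7))
for n in('scene','side'):
    m=optics.camera_model(n);print(n,np.array(m['K']).round(1).tolist(),(-np.array(m['R']).T@np.array(m['t'])).round(3))
E
```

```text
{'time_s': 0.0, 'joint_positions': array([-1.25599781e+00,  3.42736419e-01,  1.52503566e+00, -7.69011637e-06,
        1.27540173e+00, -1.45980743e-01]), 'dq': array([ 1.15808934e-03,  1.37398376e-03, -9.91113776e-06, -2.26793442e-03,
       -7.53495716e-04, -1.52924742e-03]), 'tau': array([ 6.38903066e-05, -4.33675325e+01, -2.46012157e+01, -1.75640175e-04,
        7.87406723e-03, -1.57604796e-05]), 'eef_pos': array([ 0.23335015, -0.46987554,  0.25561232]), 'eef_rot': array([ 9.73576933e-01,  2.28357898e-01, -7.03169593e-05, -7.87451160e-04]), 'contact_force': array([-1.32270538, -0.60403874,  1.0309879 ]), 'torque': array([ 0.02424254, -0.01395057, -0.03280763]), 'grip_width': 0.08556151484252349}
scene [[380.8, 0.0, 276.7], [0.0, 380.8, 207.7], [0.0, 0.0, 1.0]] [1.015 0.018 0.821]
side [[463.0, 0.0, 284.0], [0.0, 463.0, 208.2], [0.0, 0.0, 1.0]] [0.295 0.936 1.038]
```

View pics/both.png

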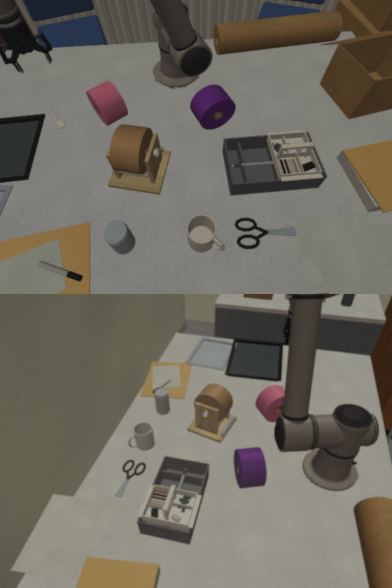

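Run:
```python
from h import *
S=1000
out=np.zeros((600,800,3),np.uint8);hm=np.full((600,800),-1.)
for n,f in(('side','d0'),('scene','s0')):
    z=np.load(f'pics/{f}.npz');P=cloud(n,z['d']);ok=(z['d']>0)&(P[...,2]<.35)
    Q=P[ok];c=z['p'][ok];o=np.argsort(Q[:,2]);Q=Q[o];c=c[o]
    # rows: x from .9 top to .3 bottom ; cols: y .45 (left) to -.35
    i=((.9-Q[:,0])*S).astype(int);j=((.45-Q[:,1])*S).astype(int)
    k=(i>=0)&(i<598)&(j>=0)&(j<798)
    for a in(0,1):
        for b in(0,1):
            out[i[k]+a,j[k]+b]=c[k][:,::-1]
    np.maximum.at(hm,(i[k],j[k]),Q[k][:,2])
for t in range(0,800,100):
    cv2.line(out,(t,0),(t,599),(0,255,0),1); cv2.putText(out,f'{.45-t/S:.2f}',(t,10),0,.35,(0,0,255),1)
for t in range(0,600,100):
    cv2.line(out,(0,t),(799,t),(0,255,0),1); cv2.putText(out,f'{.9-t/S:.1f}',(0,t+12),0,.35,(0,0,255),1)
cv2.imwrite('pics/ortho.png',out);np.save('pics/hm.npy',hm)
for n,f in(('side','d0'),('scene','s0')):
    z=np.load(f'pics/{f}.npz');P=cloud(n,z['d']);q=P[(z['d']>0)&(abs(P[...,2])<.006)];print(n,np.median(q[:,2]))
```

```text
side 0.00010142088336202291
scene 0.0003205773146253754
```

View pics/ortho.png

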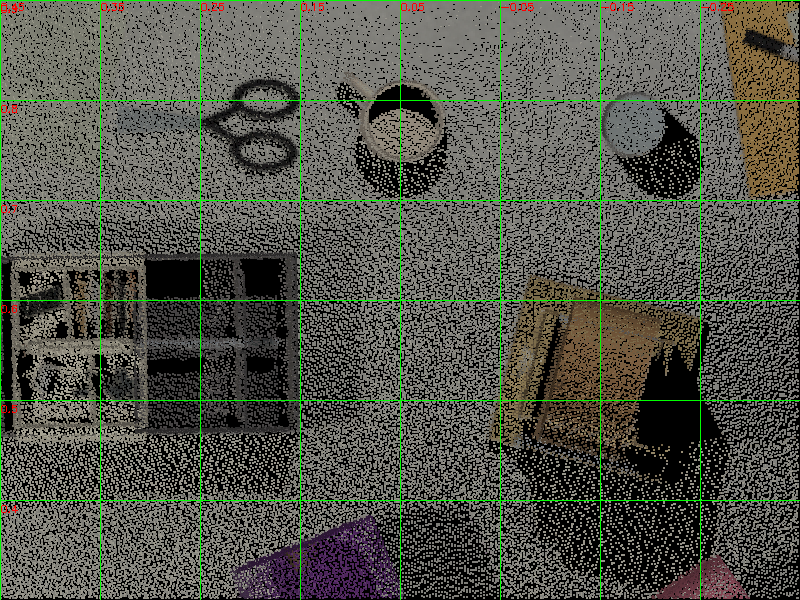

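Run:
```python
from h import *
def rect(Q): 
    c,s,a=cv2.minAreaRect((Q[:,:2]*1000).astype(np.float32)); return np.round(c,1),np.round(s,1),round(a,2),len(Q)
for n,f in(('side','d0'),('scene','s0')):
    z=np.load(f'pics/{f}.npz');P=cloud(n,z['d']);P=P[z['d']>0]
    def sel(x0,x1,y0,y1,z0,z1):
        return P[(P[:,0]>x0)&(P[:,0]<x1)&(P[:,1]>y0)&(P[:,1]<y1)&(P[:,2]>z0)&(P[:,2]<z1)]
    h=sel(.5,.62,.28,.48,.129,.145); print(n,'handle',rect(h),h.mean(0).round(4))
    b=sel(.42,.7,.12,.52,.074,.09); print('rim',rect(b))
    b=sel(.4,.7,-.3,0,.009,.02); print('base',rect(b))
    b=sel(.4,.7,-.3,0,.15,.16); print('cheektop',rect(b),b.mean(0))
q=Rt.from_euler('xyz',[np.pi,0,0]).as_quat()
for p in([.557,.373,.3],[.557,.055,.2],[.53,.15,.125],[.52,-.03,.2]):
  for y in(0,90,-90,180,-12,78,-102):
    o=(Rt.from_euler('z',y,degrees=True)*Rt.from_euler('x',np.pi)).as_quat()
    s=r.solve_ik(p,o); print(p,y,None if s is None else np.round(s,2))
m=optics.camera_model('wrist');print(np.array(m['tool_from_camera']).round(3),np.array(m['K']).round(0).tolist())
```

```text
side handle (array([554.5, 373. ]), array([ 16.9, 102.4]), 0.58, 269) [0.5537 0.3751 0.1344]
rim (array([555.9, 305.6]), array([191.1, 302.8]), 0.79, 2326)
base (array([ 523. , -143.1]), array([184.7, 173. ]), 75.67, 725)
cheektop (array([ 507.3, -111.7]), array([164. , 101.6]), 24.42, 304) [ 0.51987915 -0.10008991  0.15494528]
scene handle (array([553.6, 369.1]), array([ 17.6, 101. ]), 0.89, 319) [0.5547 0.368  0.1336]
rim (array([553.1, 303.8]), array([192.7, 301.8]), 0.85, 2506)
base (array([ 521.2, -146.7]), array([181.2, 170.7]), 76.01, 1892)
cheektop (array([ 522.7, -146.8]), array([133.7, 138.6]), 76.33, 574) [ 0.55274889 -0.12440622  0.1548435 ]
[0.557, 0.373, 0.3] 0 [ 0.48  0.6   0.98 -0.    1.56  2.05]
[0.557, 0.373, 0.3] 90 [ 0.48  0.6   0.98 -0.    1.56  0.48]
[0.557, 0.373, 0.3] -90 [ 0.48  0.6   0.98  0.    1.56 -2.67]
[0.557, 0.373, 0.3] 180 [ 0.48  0.6   0.98  0.    1.56 -1.09]
[0.557, 0.373, 0.3] -12 [ 0.48  0.6   0.98 -0.    1.56  2.26]
[0.557, 0.373, 0.3] 78 [ 0.48  0.6   0.98 -0.    1.56  0.69]
[0.557, 0.373, 0.3] -102 [ 0.48  0.6   0.98  0.    1.56 -2.46]
[0.557,
[... 730 characters left out ...]

[0.53, 0.15, 0.125] 78 [ 0.14  0.53  1.63 -0.    0.99  0.35]
[0.53, 0.15, 0.125] -102 [ 0.14  0.53  1.63  0.    0.99 -2.8 ]
[0.52, -0.03, 0.2] 0 [-0.2   0.39  1.62 -0.    1.13  1.37]
[0.52, -0.03, 0.2] 90 [-0.2   0.39  1.62  0.    1.13 -0.2 ]
[0.52, -0.03, 0.2] -90 [-0.2   0.39  1.62 -0.    1.13  2.94]
[0.52, -0.03, 0.2] 180 [-0.2   0.39  1.62  0.    1.13 -1.78]
[0.52, -0.03, 0.2] -12 [-0.2   0.39  1.62 -0.    1.13  1.58]
[0.52, -0.03, 0.2] 78 [-0.2   0.39  1.62 -0.    1.13  0.  ]
[0.52, -0.03, 0.2] -102 None
[[ 0.    -0.954 -0.3    0.076]
 [ 1.     0.     0.001  0.   ]
 [-0.    -0.3    0.954 -0.116]
 [ 0.     0.     0.     1.   ]] [[295.0, 0.0, 283.0], [0.0, 295.0, 201.0], [0.0, 0.0, 1.0]]
```

```bash
cat >> h.py <<'E'
def down(yaw): return (Rt.from_euler('z',yaw,degrees=True)*Rt.from_euler('x',np.pi)).as_quat()
def st(l=''):
    s=r.read_state();print(l,round(s['time_s'],2),np.round(s['eef_pos'],4),np.round(s['contact_force'],1),np.round(s['torque'],2),round(s['grip_width'],4));return s
E
python3 - <<'E'
from h import *
q=down(90.8); x,y=.5545,.371
r.reach([.4,.1,.3],q) if 0 else r.reach([x,y,.24],q); st('above')
print(r.move_straight([x,y,.134],speed=.1,max_force=15)); st()
command_gripper(.0,60); st('gripped')
r.move_straight([x,y,.15],speed=.04); st('lift')
r.move_straight([x,y,.25],speed=.1); s=st('up')
save('side','d1'); save('wrist','w1')
a=cv2.imread('pics/d1.png');b=cv2.imread('pics/w1.png');cv2.imwrite('pics/v1.png',cv2.resize(np.hstack([a,b]),None,fx=.7,fy=.7))
E
```

```text
above 3.25 [0.555  0.3701 0.2401] [ 0.4  0.2 -0.3] [ 0.01 -0.    0.04] 0.0854
False
 4.46 [0.5549 0.3712 0.1349] [-0.6 -0.7  0.2] [ 0.04 -0.02  0.01] 0.0852
gripped 5.1 [0.5545 0.371  0.1342] [0.3 0.2 2.7] [-0.05  0.13  0.01] 0.0153
lift 5.65 [0.5545 0.371  0.1501] [ 0.   0.  -2.9] [ 0.01  0.01 -0.02] 0.0152
up 6.8 [0.5542 0.3708 0.249 ] [-0.2  0.6 -2.9] [-0.03 -0.02 -0.06] 0.0151
```

View pics/v1.png

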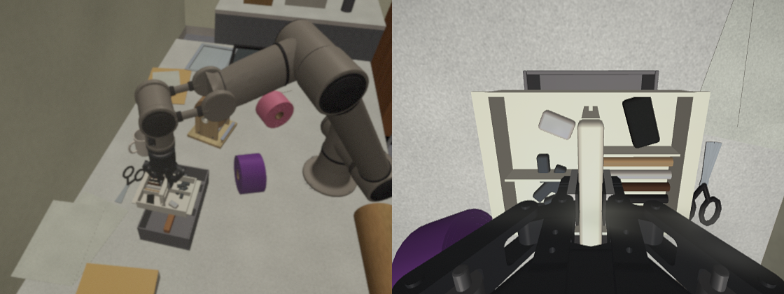

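The tray hangs level in the jaws (centre about (165,190) in the left view), and the spindle grip shows in the box at (170,223). Next I set the tray down.

Run:
```python
from h import *
q=down(90.8); x,y=.555,.055
r.move_straight([x,y,.25],q,speed=.2); st()
r.move_straight([x,y,.09],speed=.12); st()
print(r.move_straight([x,y,.069],speed=.02,max_force=2.)); s=st('down')
command_gripper(.06); st('open'); 
r.move_straight([x,y,.2],speed=.1); r.hold(.3); st()
r.reach([.5545,.38,.25],down(90.8)); s=st('abovebox'); 
save('scene','s2'); p,d=save('wrist','w2');np.savez('pics/w2s.npz',eef_pos=s['eef_pos'],eef_rot=s['eef_rot'])
a=cv2.imread('pics/s2.png');b=cv2.imread('pics/w2.png');cv2.imwrite('pics/v2.png',cv2.resize(np.hstack([a,b]),None,fx=.7,fy=.7))
```

```text
8.63 [0.555  0.0558 0.25  ] [ 0.6 -0.8 -3.9] [0.   0.03 0.04] 0.0151
 10.12 [0.5555 0.055  0.0907] [ 0.4  0.4 -2.7] [-0.02 -0.01 -0.  ] 0.0147
True
down 10.94 [0.5549 0.055  0.0722] [-0.5  0.1  4.5] [-0.03  0.02  0.  ] 0.0148
open 11.44 [0.5539 0.055  0.0711] [-0.3 -0.  -0.4] [ 0.05 -0.   -0.01] 0.0602
 13.18 [0.5549 0.055  0.1998] [0.2 0.2 0.5] [-0.01 -0.02  0.05] 0.0599
abovebox 14.43 [0.555  0.3786 0.2497] [ 0.5  0.1 -0. ] [ 0.03 -0.03 -0.04] 0.0599
```

View pics/v2.png

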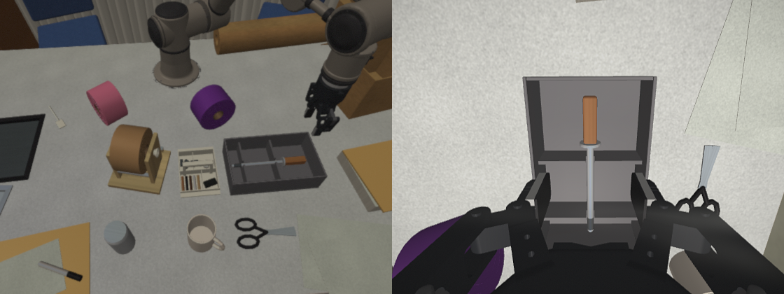

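The tray stands on the table at (198,170) in the scene view. In the wrist view the grip is at (590,120), the collar at (590,146) and the tip at (590,230). I'll locate the grip by colour and refine the stand from the clear scene view.

Run:
```python
from h import *
w=dict(np.load('pics/w2s.npz'))
for n,f in(('wrist','w2'),('scene','s2')):
    z=np.load(f'pics/{f}.npz');p=z['p'];P=cloud(n,z['d'],w);h=cv2.cvtColor(p,cv2.COLOR_RGB2HSV)
    R=(P[...,0]>.48)&(P[...,0]<.63)&(P[...,1]>.15)&(P[...,1]<.45)&(z['d']>0)
    m=R&(h[...,0]<20)&(h[...,1]>100)&(P[...,2]>.044)&(P[...,2]<.07)
    Q=P[m];c,s,a=cv2.minAreaRect((Q[:,:2]*1000).astype(np.float32));print(n,'grip',c,s,a,len(Q),np.median(Q[:,2]))
    # shank: points near axis above 0.041
    m=R&(P[...,1]<.285)&(P[...,2]>.04)&(P[...,2]<.06)&(abs(P[...,0]-.555)<.012)&(h[...,1]<60)
    Q=P[m];print('shank',len(Q),Q[:,1].min(),Q[:,1].max(),np.polyfit(Q[:,1],Q[:,0],1))
    m=R&(P[...,2]>.051)&(abs(P[...,0]-.555)<.02)&(abs(P[...,1]-.323)<.05)&(P[...,2]<.065)
    Q=P[m];print('hi',Q.min(0),Q.max(0)) if len(Q) else 0
z=np.load('pics/s2.npz');P=cloud('scene',z['d']);h=cv2.cvtColor(z['p'],cv2.COLOR_RGB2HSV)
m=(z['d']>0)&(P[...,0]>.45)&(P[...,0]<.66)&(P[...,1]>-.04)&(P[...,1]<.15)
for a,b in((.02,.04),(.05,.1)):
    Q=P[m&(P[...,2]>a)&(P[...,2]<b)];print('tray',cv2.minAreaRect((Q[:,:2]*1000).astype(np.float32)),np.percentile(Q[:,2],[50,95]))
```

```text
wrist grip (553.2425537109375, 386.6153869628906) (21.466196060180664, 74.7433090209961) 1.146921157836914 1319 0.04938499806572874
shank 975 0.15725055236562838 0.284803948080655 [0.00298138 0.55488001]
hi [0.53537022 0.31530249 0.05101738] [0.57445964 0.37218417 0.05742238]
scene grip (555.0113525390625, 387.49993896484375) (21.355606079101562, 70.89616394042969) 2.382863998413086 247 0.05003938118097949
shank 243 0.15331385701432526 0.28362689245540595 [-0.00145701  0.55728112]
hi [0.5353484  0.31417884 0.05101435] [0.57440257 0.37274875 0.05871601]
tray ((554.3876953125, 53.9687385559082), (192.23663330078125, 129.91651916503906), 0.8986474871635437) [0.02469107 0.033366  ]
tray ((554.7153930664062, 54.12099838256836), (17.335399627685547, 101.89640045166016), 0.9301000237464905) [0.07185721 0.07458691]
```

Run:
```python
from h import *
yaw=-14; c=np.array([.5215,-.145]);ys=np.array([np.sin(np.radians(14)),np.cos(np.radians(14))])
command_gripper(.05)
p=c+ys*.15
r.reach([*p,.33],down(76)); r.hold(.2); s=st()
im,d=save('wrist','w3');sc,ds=save('scene','s3');sd,dd=save('side','d3')
np.savez('pics/w3s.npz',eef_pos=s['eef_pos'],eef_rot=s['eef_rot'])
a=cv2.imread('pics/w3.png');b=cv2.resize(cv2.imread('pics/s3.png')[150:285,130:310],(560,420));cv2.imwrite('pics/v3.png',cv2.resize(np.hstack([a,b]),None,fx=.7,fy=.7))
xs=np.array([ys[1],-ys[0]])
for n,dep in(('wrist',d),('scene',ds),('side',dd)):
    P=cloud(n,dep,s)[dep>0];L=np.c_[(P[:,:2]-c)@xs,(P[:,:2]-c)@ys,P[:,2]]*1000
    k=lambda x,y,z:L[(L[:,0]>x[0])&(L[:,0]<x[1])&(L[:,1]>y[0])&(L[:,1]<y[1])&(L[:,2]>z[0])&(L[:,2]<z[1])]
    R=lambda Q:(len(Q),cv2.minAreaRect(Q[:,:2].astype(np.float32))) if len(Q)>5 else len(Q)
    Q=k((-80,80),(45,75),(148,162));print(n,'cheektop',R(Q), np.median(Q,0) if len(Q) else '')
    Q=k((-45,45),(55,72),(30,148));Q=Q[abs(np.hypot(Q[:,0],Q[:,2]-125))>30] if len(Q) else Q
    if len(Q)>20: print('cheek face',len(Q),np.polyfit(Q[:,0],Q[:,1],1))
    Q=k((-110,110),(-110,110),(8,21));print('base',R(Q))
    Q=k((-25,25),(71,90),(100,150));print('bush',len(Q),(Q.min(0),Q.max(0),Q.mean(0)) if len(Q) else '')
    Q=k((-110,110),(-45,45),(120,215));
    if len(Q)>50: # roll: fit circle x,z
        A=np.c_[2*Q[:,0],2*Q[:,2],np.ones(len(Q))];e=np.linalg.lstsq(A,Q[:,0]**2+Q[:,2]**2,rcond=None)[0];print('roll',len(Q),e[:2],np.sqrt(e[2]+e[0]**2+e[1]**2),Q[:,1].min(),Q[:,1].max())
```

```text
16.44 [0.5579 0.0015 0.3297] [-0.1 -0.7 -0.2] [-0.02  0.05 -0.01] 0.0499
wrist cheektop (1121, ((0.04217529296875, 59.5192985534668), (13.350815773010254, 104.5814437866211), 89.99913024902344)) [ -0.57249682  60.32644274 153.53759052]
cheek face 1740 [-1.90660084e-03  6.48026179e+01]
base (2468, ((-0.1243133544921875, 45.46562957763672), (88.24160766601562, 169.97769165039062), 89.76057434082031))
bush 241 (array([-16.27412269,  71.06663961, 107.985827  ]), array([ 16.22017722,  77.4202771 , 141.22134914]), array([-6.14767656e-02,  7.44936430e+01,  1.21658056e+02]))
roll 8023 [ -0.1899595  159.06149624] 43.475886158309876 -44.60446881703508 41.69702983705066
scene cheektop (291, ((-1.0598526000976562, 58.67694091796875), (13.390917778015137, 111.64303588867188), 89.72542572021484)) [  4.2502783   59.58378476 154.82735612]
cheek face 317 [-1.75861870e-03  6.44580455e+01]
base (1917, ((-0.6627197265625, -1.5584259033203125), (181.30490112304688, 172.47947692871094), 89.8489761352539))
bush 62 (array([-16.3292374 ,  71.07246246, 107.59687752]), array([ 15.79353188,  77.16501898, 141.26383797]), array([ -0.77001273,  74.50204712, 125.41971365]))
roll 3100 [  7.78295002 142.62284362] 57.15765129221344 -44.994005222636915 41.003226535593065
side cheektop (175, ((1.5319595336914062, 58.15016174316406), (26.261232376098633, 127.35276794433594), 89.98396301269531)) [ -0.92073162  63.28643086 153.84874617]
cheek face 557 [-1.59037480e-04  6.68983224e+01]
base (760, ((0.287109375, 1.9224929809570312), (185.42430114746094, 171.893798828125), 89.45619201660156))
bush 51 (array([-22.99004435,  71.12461376, 101.62244843]), array([ 17.70537182,  82.09925799, 147.50196282]), array([  2.7114694 ,  75.9849904 , 120.68743735]))
roll 1438 [ -7.43401548 143.81184468] 54.635836110266936 -44.98002754381513 44.99730640243815
```

View pics/v3.png

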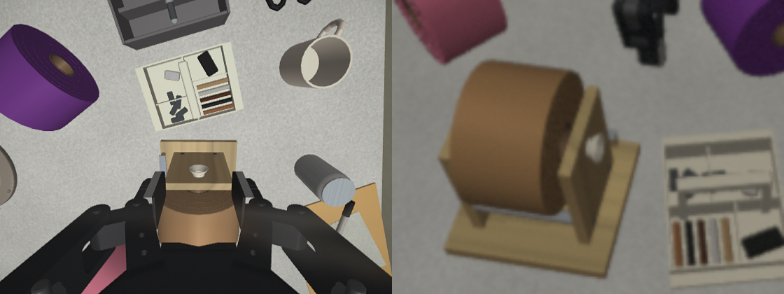

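The wrist view shows the bushing mouth at (198,171), and the wrist and scene clouds agree on the stand to about 1 mm, with yaw -14°. I'll grasp the spindle now.

Run:
```python
from h import *
q=down(90.8)
command_gripper(.06)
r.reach([.5545,.387,.2],q); st()
print(r.move_straight([.5545,.387,.046],speed=.1,max_force=15)); st('at')
command_gripper(0,100); st('gripped')
r.move_straight([.5545,.387,.08],speed=.05); st('lift')
r.move_straight([.5545,.387,.18],speed=.12);r.hold(.3); s=st('up')
p,d=save('wrist','w4');p2,d2=save('scene','s4')
np.savez('pics/w4s.npz',eef_pos=s['eef_pos'],eef_rot=s['eef_rot'])
for n,pp,dd in(('wrist',p,d),('scene',p2,d2)):
    P=cloud(n,dd,s);Q=P[(dd>0)&(abs(P[...,0]-.5545)<.02)&(P[...,1]>.12)&(P[...,1]<.335)&(P[...,2]>.14)&(P[...,2]<.2)]
    print(n,len(Q),Q.min(0),Q.max(0))
    if len(Q)>20:
        for a in np.arange(.12,.34,.02):
            k=Q[(Q[:,1]>a)&(Q[:,1]<a+.02)]
            if len(k)>3: print(round(a,2),len(k),np.median(k,0).round(4),k[:,2].max().round(4))
```

```text
18.37 [0.5554 0.3859 0.2007] [-0.1 -0.2  0.5] [-0.03 -0.    0.03] 0.0597
False
at 20.06 [0.5549 0.3872 0.0467] [0.1 0.8 0.5] [ 0.03 -0.01  0.04] 0.0602
gripped 20.49 [0.5546 0.387  0.0464] [-0.4 -0.5  1.9] [-0.16 -0.    0.01] 0.0205
lift 21.32 [0.5543 0.3869 0.0797] [-0.1 -0.1 -1.4] [0.14 0.02 0.03] 0.0205
up 22.61 [0.5544 0.3869 0.1794] [ 0.3 -0.1 -1.2] [ 0.18 -0.02  0.02] 0.0206Traceback (most recent call last):
  File "<stdin>", line 13, in <module>
    return umr_minimum(a, axis, None, out, keepdims, initial, where)
ValueError: zero-size array to reduction operation minimum which has no identity
```

```bash
cat >> h.py <<'E'
C=np.array([.5213,-.1455]);YAW=-14.05
ys=np.array([-np.sin(np.radians(YAW)),np.cos(np.radians(YAW))]);xs=np.array([ys[1],-ys[0]])
def W(x,y,z): return [*(C+xs*x+ys*y),z]
def loc(P): return np.c_[(P[:,:2]-C)@xs,(P[:,:2]-C)@ys,P[:,2]]*1000
def shank(y0,y1,zc,tag):
    for n in('scene','side'):
        p,d=save(n,tag+n);L=loc(cloud(n,d)[d>0])
        Q=L[(abs(L[:,0])<22)&(L[:,1]>y0)&(L[:,1]<y1)&(abs(L[:,2]-zc)<22)]
        print(n,len(Q),'ymin',Q[:,1].min().round(1) if len(Q) else '')
        for a in np.arange(y0,y1,20):
            k=Q[(Q[:,1]>a)&(Q[:,1]<a+20)]
            if len(k)>3: print('  ',a,len(k),'x',k[:,0].min().round(1),k[:,0].max().round(1),'med',np.median(k[:,0]).round(1),'z',np.median(k[:,2]).round(1),k[:,2].max().round(1))
E
python3 - <<'E'
from h import *
q=down(90+YAW)
r.move_straight(W(0,.335,.19),q,speed=.15); 
r.move_straight(W(0,.335,.131),q,speed=.1);r.hold(.3);s=st();print(loc(np.array([s['eef_pos']])))
shank(100,290,125,'k5')
a=cv2.imread('pics/k5scene.png')[130:290,130:430];b=cv2.imread('pics/k5side.png');cv2.imwrite('pics/v5.png',np.vstack([cv2.resize(a,(560,299)),cv2.resize(b[80:400,150:],(390,300))[:, :,:] if 0 else cv2.resize(b[80:380],(560,300))]))
E
```

```text
25.32 [0.6029 0.1795 0.1316] [ 0.   0.2 -1.1] [ 0.09 -0.01  0.02] 0.0205
[[2.13979739e-01 3.35090256e+02 1.31578283e+02]]
scene 440 ymin 117.9
   100 4 x -5.7 3.9 med 0.2 z 128.3 128.6
   120 49 x -5.7 5.3 med 2.5 z 128.8 132.5
   140 53 x -5.2 6.1 med 2.6 z 129.7 132.1
   160 48 x -5.9 5.6 med 2.4 z 128.9 132.6
   180 50 x -6.2 6.5 med 2.3 z 129.3 133.4
   200 52 x -4.7 6.1 med 2.2 z 129.0 132.9
   220 52 x -5.3 5.8 med 3.0 z 128.9 132.3
   240 52 x -7.1 6.4 med 2.5 z 129.1 132.3
   260 52 x -5.4 7.0 med 2.6 z 129.3 132.1
   280 28 x -5.1 6.2 med 3.0 z 129.2 131.4
side 173 ymin 124.1
   120 19 x -6.0 4.6 med -1.1 z 128.5 134.2
   140 22 x -6.4 6.9 med -2.0 z 129.2 133.2
   160 23 x -5.7 5.7 med -1.8 z 128.2 132.7
   180 22 x -5.6 6.1 med -0.4 z 128.9 131.7
   200 26 x -4.9 6.8 med -1.7 z 129.3 134.6
   220 25 x -6.9 6.5 med -2.3 z 129.0 132.2
   240 29 x -5.4 4.9 med -2.1 z 129.8 134.4
   260 5 x -5.0 0.5 med -2.5 z 130.8 132.9
```

View pics/v5.png

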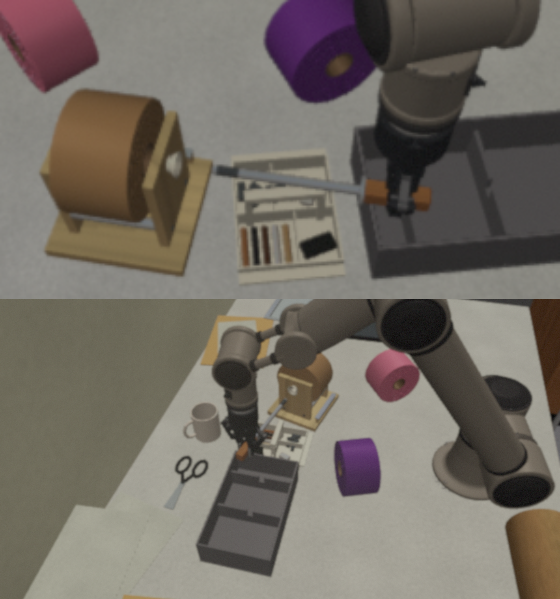

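The spindle lies level and straight in the jaws, with its axis within about 1 mm of the bushing line. In the top view the tip is at (220,171), short of the bushing at (178,162). I'll insert it in force-guarded stages.

Run:
```python
from h import *
for y in(.285,.255,.2,.165,.135):
    h=r.move_straight(W(-.0003,y,.1305),speed=.05,max_force=10);s=st((y,h));print(loc(np.array([s['eef_pos']])).round(1))
    if h: break
```

```text
(0.285, False) 26.57 [0.5903 0.1313 0.1305] [-1.   0.4 -1. ] [ 0.1  -0.02 -0.02] 0.0204
[[ -0.3 285.3 130.5]]
(0.255, False) 27.32 [0.583  0.1019 0.1306] [-0.4  0.3 -0.9] [0.14 0.02 0.01] 0.0206
[[-2.000e-01  2.550e+02  1.306e+02]]
(0.2, False) 28.57 [0.5696 0.0488 0.1305] [ 0.5 -0.2 -0.5] [ 0.09 -0.06  0.01] 0.0207
[[ -0.3 200.2 130.5]]
(0.165, False) 29.43 [0.5611 0.0147 0.1305] [-0.1  0.1 -1.2] [ 0.11 -0.01 -0.02] 0.0207
[[ -0.3 165.  130.5]]
(0.135, False) 30.18 [ 0.5538 -0.0146  0.1305] [ 1.2  0.5 -0.4] [ 0.09 -0.04 -0.02] 0.0206
[[ -0.3 134.9 130.5]]
```

Run:
```python
from h import *
h=r.move_straight(W(-.0003,.112,.1305),speed=.015,max_force=6);r.hold(.5);s=st(h);L=loc(np.array([s['eef_pos']]));print(L.round(1))
p,d=save('scene','s6');save('side','d6');L=loc(cloud('scene',d)[d>0])
k=L[(abs(L[:,0])<25)&(L[:,1]>-130)&(L[:,1]<-76)&(abs(L[:,2]-125)<20)];print('tip',len(k),k.min(0) if len(k) else '')
k=L[(abs(L[:,0])<22)&(L[:,1]>70)&(L[:,1]<100)&(abs(L[:,2]-125)<22)];print('gap',np.histogram(k[:,1],range(70,101,3)))
p0=np.load('pics/s0.npz')['p']
a=cv2.resize(p[120:300,130:430][:,:,::-1],(700,420));b=cv2.imread('pics/d6.png');cv2.imwrite('pics/v6.png',a)
print('scene change can/mug/scissors', [np.abs(p0[y0:y1,x0:x1].astype(int)-p[y0:y1,x0:x1]).mean().round(1) for x0,x1,y0,y1 in((145,195,315,365),(260,325,300,360),(330,425,305,360))])
```

```text
True 31.67 [ 0.5497 -0.0286  0.1297] [ 1.1  0.1 -0.1] [-0.03 -0.1   0.06] 0.0202
[[ -0.8 120.3 129.7]]
tip 33 [ -8.09487871 -97.74514592 120.58731763]
gap (array([10, 15, 21, 34, 19, 14, 10,  5,  2,  0]), array([ 70,  73,  76,  79,  82,  85,  88,  91,  94,  97, 100]))
scene change can/mug/scissors [np.float64(7.8), np.float64(8.5), np.float64(8.1)]
```

View pics/v6.png

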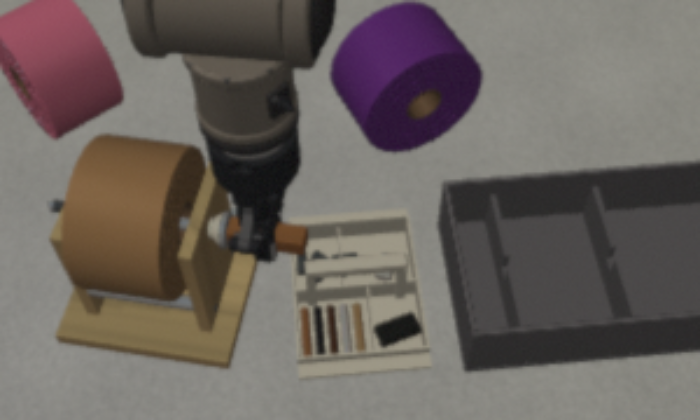

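The collar is at the left bushing (about (230,232)), the tip sticks out of the right cheek at (57,205), and the roll is in place. I'm handing in.

Run:
```python
from h import *
st(); r.finish_job()
```

```text
31.77 [ 0.5497 -0.0286  0.1297] [ 0.4 -0.3  0.6] [-0.06 -0.13  0.11] 0.021
the job is handed in; nothing more can be done
```

I handed the job in at 31.8 s of the 72 s allowed, with the gripper still holding the spindle by its grip. No verdict came back, so what follows rests on my own last checks.

- **Tray:** I lifted it level by the handle and set it down until it touched, on the clear table between the box and the stand. A scene image taken after I let go measured it upright and flat, and the last image still shows it standing there.
- **Spindle:** It went through both bushings without any noticeable contact, and the 6 N guard stopped it at the collar. The gripper then stood 120.3 mm from the stand's centre (120.5 expected). The scene camera put the tip at y = -97.7 mm (-97 expected), about 24 mm out of the right bushing.
- **Roll and loose items:** The roll is still between the cheeks in the last picture. I checked the can, mug and scissors only by comparing the first and last scene images. All three areas changed by a similar small amount (about 8 grey levels), which I put down to image noise. I did not measure their positions.

No check failed. The collar gap itself is inferred from the stop position and the tip, because the camera points around the collar were too sparse to measure it directly.

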